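Set the contact gap on the cell test jig

ROBOT

A 7-joint arm with a two-finger parallel gripper is mounted at the origin on a cart in front of the work surface, level with it; the furniture and walls round the work are solid. World frame = base frame: x ahead of the robot, y to its left, z up, the work surface at z = 0. Lengths are in mm, angles in rad, forces in N, time in s.
With the tool pointing down it reaches from about 400 to 875 mm from the base axis. Payload 4.4 kg.
Tool frame: the origin (TCP) lies at the very end of the fingers, on their centre line; the grasp point (between the pads) lies 19 mm behind it (ctrl.grip_point_offset is the distance from the TCP to the grasp point, in mm); z points along the fingers, y is the line along which they close (so a half turn about z gives the same grasp; the last joint's range is limited). The gripper opens to 85 mm and grips with 20 to 120 N. Pads are 22 mm wide; open, the fingers measure 114 mm over their backs; the gripper's body (76 mm by 85 mm) begins 54 mm behind the grasp point. The pads swing forward as they close: fully open they stand 13 mm farther back than shut.
Start: joints at [1.243, 0.628, 0.038, 1.517, -0.027, 0.996, -0.02], TCP at [168.262, -627.859, 195.813] pointing down, gripper open.
Joint ranges: [-3.06, 3.06], [-0.37, 2.12], [-1.25, 1.32], [0.18, 2.47], [-1.1, 4.24], [0.23, 1.98], [-2.94, 2.94]. Speed limits (rad/s): [2.57, 2.57, 3.14, 3.14, 3.14, 3.14, 3.14].

INTERFACE

Orientations are given as [roll, pitch, yaw] about the fixed x, y, z axes, in that order (R = Rz(yaw) Ry(pitch) Rx(roll)).
In Python, from cell import ctrl gives the robot as it stands.
- The arm moves only by the tool jog_arm, never from a script. Its argument "increments" is one flat list of numbers, 7 for each row, row after row: the finger opening in cm, from 0 to 8.54, then the shift along the tool's x, y, z in cm, then the turn, a rotation vector about the tool's x, y, z in degrees. In form: [fingers, x, y, z, rx, ry, rz, fingers, x, y, z, rx, ry, rz, ...]. A call has 1 to 20 rows; each row is the pose to reach, as a shift and turn from the pose commanded when the call began, along the tool's axes at that moment; what a row does not reach only later rows make up. A row lasts 1/10 s, in which the tool goes at most 50 mm and 8.59 degrees, less where a joint would pass 70% of its speed; a pose out of reach is approached as far as the arm can. A call with a gripper value outside its range is refused whole. The fingers move at their own pace and stop on an object; the grip force is fixed at half the most. Time passes only in rows, so rows that repeat a pose let the fingers close. It gives the time, the measured TCP pose, the force, the opening and the grip force at its end, in the units of the state.
- ctrl.read_state(): the state, without advancing time (a new reading comes with each control period).
- ctrl.get_image(name): name is "side" or "top"; returns the picture (400x640x3 uint8, red, green, blue); there is no depth.
- ctrl.camera_params(name): a dict with "fx", "fy", "cx", "cy" (pixels), "extrinsics" (4x4, takes a point from world to camera coordinates). Camera axes: x right, y down, z forward; pixel columns grow to the right and rows downward; lengths in mm; the calibration is good to about 2 mm. A picture is of the moment at which its call begins. camera_params takes no time and is no camera call.
- ctrl.finish_job(): hands the job in; it is judged then, once.
The state is a dict: "clock": time; "qpos": joint angles; "qd": joint speeds; "tau": joint torques, N m; "eef_pos": TCP position; "tool_rot": TCP orientation; "force": force on the tool from outside, world axes, zero at the start; "torque": the same for the moment, N m; "width": finger opening in mm; "gripper_force": force on a finger pad.
Only numpy, scipy, OpenCV 4.12 (cv2) and the standard library are available. Lean on these libraries where they do the work, as an engineer would, in place of code of your own. Each camera call takes 0.05 s, during which the arm holds its last target. There are 200 camera calls.

TASK

Swing the jig's arm home over the battery cell until it rests against its stop post, then screw the knurled cap on the arm clockwise until it bottoms out. Then back it off a quarter turn (90 degrees) to set the contact gap, with the arm still home, and finish while still gripping the cap so that it stays there as the thread-lock sets: do not let go. Leave the other things on the bench where they are.

Things in the scene. Friction and masses are not known exactly. Their poses are not given: they have to be found in the camera images.
- jig: test jig fixed to the bench: aluminium plate 100 x 180 mm, top at 14 mm; origin at the centre of its underside, own y along its length. Pivot post of the arm (24 mm thick) at own (0, -45 mm), cell (15 mm thick, top at 65 mm) in a black socket at own (0, 45 mm), stop post (11 mm thick, top at 94 mm) at own (17.5, 10 mm).
- cap_grip (a point): point on the axis of the knurled dark steel cap, 20 mm above its underside, 12 mm below its top, 126 mm above the bench when bottomed. The cap is an upright round cylinder 36 mm in diameter, 32 mm high, with a small raised pointer rib on top. A boss 25 mm thick lifts it 12 mm clear of the arm's bar, so fingertips may reach below it. Turns with the cap; the thread raises it 6 mm a turn.
- swing_arm_hinge (a point): point on the upright pivot axis of the steel swing arm, at the height of the arm's top face (94 mm above the bench); turns with the arm, own y points from the pivot along the arm to the cap, whose axis is 90 mm from the pivot axis. The arm is a flat bar 24 mm wide, 12 mm thick.
- cap_home (a point): point fixed on the jig, above the cell: where the centre of the cap's underside is when the arm is home and the cap is bottomed (106 mm above the bench).
- swing_arm (a joint): angle of the arm (rad): 0 home against the stop post, grows as it swings open anticlockwise seen from above, to 1.45. It stays where left; a stiff pivot, about 3 N at the cap moves it.
- cap (a joint): turn of the cap on its thread relative to the arm (rad): 0 bottomed out on the boss (a hard stop), grows as it is unscrewed, anticlockwise seen from above; starts 2.8 to 4.8. It cannot come off (stop at 6.0). Friction about 0.04 N m; it stays where left.
- screw_tray: bystander: round metal tray of screws, 78 mm across, 16 mm high; origin under its centre
- flux_tin: bystander: round tin, 51 mm across, 20 mm high; origin under its centre
- driver: bystander: screwdriver with pale handle, 150 mm long, 22 mm thick; origin under its centre
- heat_sink: bystander: finned heat sink 60 x 64 x 30 mm; origin under its centre
- relay_board: bystander: small circuit board with blue relays 50 x 70 x 17 mm; origin under its centre
- long_nose: bystander: long-nose pliers lying flat, 168 x 57 x 14 mm; origin under its centre
Mind the look-alikes: they are no part of the job. There is more than one size of the jig; the one meant has the size given above.

How it is judged:
By the outcome, as a careful person would: the job done as asked, in the order asked, and still so for the second after the job is handed in, while the arm keeps its last pose, push and grip.
It also fails if it takes over 64 s, if anything falls off the work surface, if the arm or the gripper's body presses on something with over 40 N, if the wrist force passes 120 N, or if a joint passes its speed limit or range.

## Working session

There is one attempt and no reset: what is moved stays moved. The work goes in short steps, Python scripts to look and compute and a tool call to move; the robot and the scene stay as the last step left them, time stands still between calls to the robot, and variables do not carry over. Pictures are saved under pics/ and viewed, at most 10 in all, crops included, and the job is handed in when it is done.

Besides the shell and the picture viewer there is one more tool, called after "Request:" by a JSON object that holds its "fn" and its "kwargs", one argument or row to a line. jog_arm: Moves the arm, as the interface text tells. Its arguments: {"type":"object","properties":{"increments":{"type":"array","items":{"type":"number"}}},"required":["increments"]}

```bash
ls; mkdir -p pics; python3 - <<'E'
from cell import ctrl
import cv2
for n in("top","side"):
    im=ctrl.get_image(n); cv2.imwrite(f"pics/{n}0.png",im[:,:,::-1])
    p=ctrl.camera_params(n); print(n,p)
s=ctrl.read_state();print(s)
E
```

```text
pics
top {'fx': 434.3042455339742, 'fy': 434.3042455339742, 'cx': 320.69727933778296, 'cy': 201.7910391156941, 'extrinsics': array([[-9.64297906e-03, -9.99906919e-01, -9.65231473e-03,
         3.37416321e+01],
       [-9.88567885e-01,  1.09852359e-02, -1.50375736e-01,
         5.53387324e+02],
       [ 1.50467772e-01,  8.09189828e-03, -9.88581798e-01,
         1.28380937e+03],
       [ 0.00000000e+00,  0.00000000e+00,  0.00000000e+00,
         1.00000000e+00]])}
side {'fx': 508.7255217976705, 'fy': 508.7255217976705, 'cx': 315.51706470178897, 'cy': 211.04378856402582, 'extrinsics': array([[-9.99147247e-01,  3.61557013e-02, -1.99384931e-02,
         5.46078313e+02],
       [ 3.89053551e-02,  6.62717331e-01, -7.47858350e-01,
         2.84640745e+01],
       [-1.38257582e-02, -7.47996326e-01, -6.63558848e-01,
         1.59774448e+03],
       [ 0.00000000e+00,  0.00000000e+00,  0.00000000e+00,
         1.00000000e+00]])}
{'clock': 0.1, 'qpos': array([ 1.24318743,  0.6292657 ,  0.03844349,  1.51823692, -0.02701197,
        0.99632363, -0.01999534]), 'qd': array([-2.08424501e-03, -3.74247658e-03, -9.72529357e-04, -2.40649946e-03,
       -1.77296317e-03,  3.40356521e-06,  4.64535174e-04]), 'tau': array([ 3.46168606e-03, -5.64525962e+01,  1.23067170e+00, -1.93972635e+01,
        1.12878784e-02,  5.42296431e-03, -2.17566509e-05]), 'eef_pos': array([ 168.11348644, -627.24837259,  194.98320401]), 'tool_rot': array([-3.13987680e+00,  6.68289055e-06,  2.61808777e-01]), 'force': array([ 0.07729196, -0.53934104, -0.61380196]), 'torque': array([-0.01729169,  0.01453135,  0.03734413]), 'gripper_force': 0.0, 'width': 85.63848885798942}
```

View pics/top0.png

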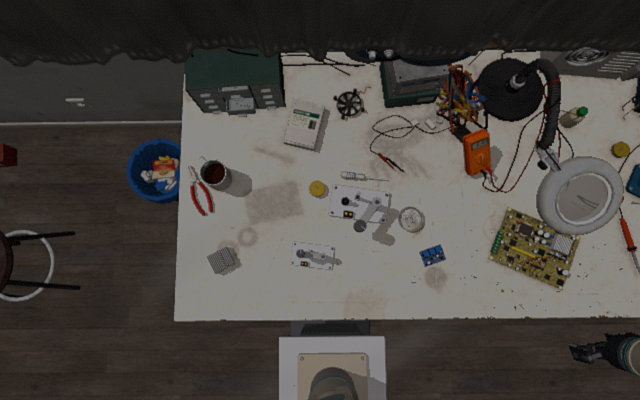

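View pics/side0.png

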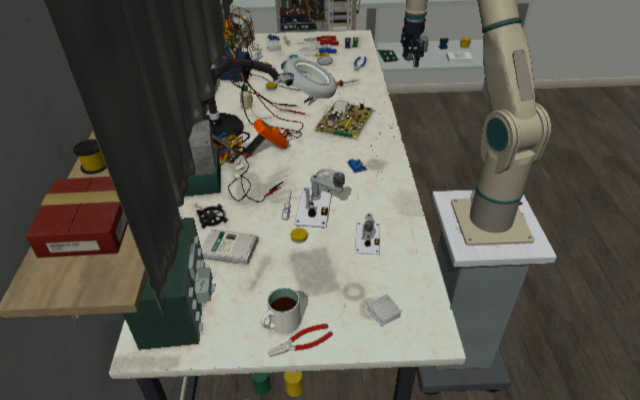

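The larger jig is near (360,205) in top and (315,205) in side. A smaller look-alike sits at (313,256) in top. Next I'll zoom in on the larger one.

```bash
cat > h.py <<'E'
import numpy as np, cv2
from cell import ctrl
def ray(n,u,v):
    p=ctrl.camera_params(n);E=p["extrinsics"];R=E[:3,:3];t=E[:3,3]
    d=R.T@np.array([(u-p["cx"])/p["fx"],(v-p["cy"])/p["fy"],1]);return -R.T@t,d
def onz(n,u,v,z):
    c,d=ray(n,u,v);return c+d*(z-c[2])/d[2]
def px(n,P):
    p=ctrl.camera_params(n);E=p["extrinsics"];q=E[:3,:3]@np.array(P,float)+E[:3,3]
    return q[0]/q[2]*p["fx"]+p["cx"],q[1]/q[2]*p["fy"]+p["cy"]
def crop(n,src,x0,y0,w,h,k,out):
    c=src[y0:y0+h,x0:x0+w]
    cv2.imwrite(out,cv2.resize(c,None,fx=k,fy=k,interpolation=cv2.INTER_CUBIC))
E
python3 - <<'E'
from h import *
a=cv2.imread("pics/top0.png");b=cv2.imread("pics/side0.png")
A=cv2.resize(a[170:270,285:435],None,fx=5,fy=5,interpolation=cv2.INTER_CUBIC)[:, :750]
crop("t",a,285,170,150,75,5,"pics/a.png");crop("s",b,275,160,80,75,7,"pics/b.png")
for u,v in[(331,185),(391,188),(390,224),(330,213)]:print(onz("top",u,v,14))
# white plate contours
h=cv2.cvtColor(a,cv2.COLOR_BGR2HSV)
E
```

```text
[610.86679541  -4.59074489  14.        ]
[ 599.16186827 -192.10661396   14.        ]
[ 486.19938553 -185.18518475   14.        ]
[ 5.22445779e+02 -3.17765383e-01  1.40000000e+01]
```

View pics/a.png

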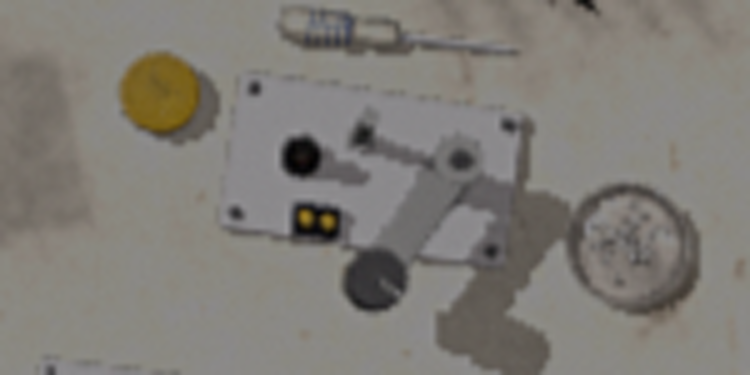

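View pics/b.png

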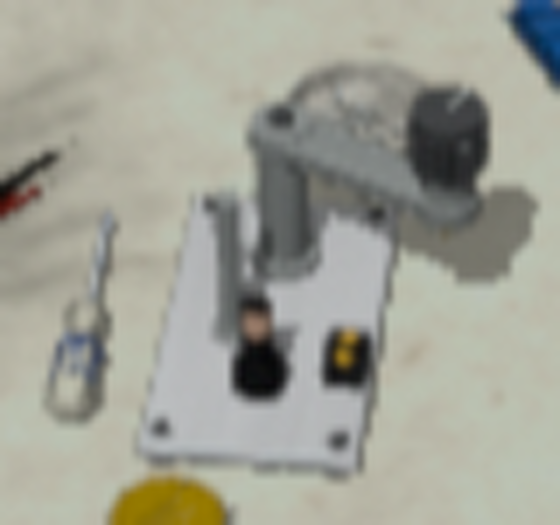

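The top crop shows the pivot at (459,158), cap at (375,278), cell at (300,155) and stop post at (366,133). The tray is at (632,248) and the tin at (160,92).

```bash
python3 - <<'E'
from h import *
f=lambda x,y,z:onz("top",285+(x+.5)/5-.5,170+(y+.5)/5-.5,z)
g=lambda x,y,z:onz("side",275+(x+.5)/7-.5,160+(y+.5)/7-.5,z)
C=[f(x,y,14) for x,y in[(243,72),(527,117),(505,265),(220,230)]]
for c in C:print(c.round())
print([np.linalg.norm(C[i]-C[i-1]).round() for i in range(4)],"centre",np.mean(C,0))
print("piv",f(459,158,94),g(281,116,97));print("cell",f(300,155,65),g(255,300,65));print("stop",f(366,133,94),g(228,200,94))
for z in(138,141,144):print("cap",z,f(375,278,z),g(447,103,z))
print("tray",f(632,248,16),"tin",f(160,92,20))
E
```

```text
[614. -12.  14.]
[ 583. -188.   14.]
[ 491. -172.   14.]
[514.   4.  14.]
[np.float64(101.0), np.float64(180.0), np.float64(94.0), np.float64(177.0)] centre [550.59082339 -91.9011987   14.        ]
piv [ 545.7325116 -135.5714446   94.       ] [ 542.34071966 -133.63446912   97.        ]
cell [553.02459186 -43.90307913  65.        ] [557.73326799 -42.68706199  65.        ]
stop [561.181874   -81.47952656  94.        ] [567.97489437 -77.93683636  94.        ]
cap 138 [471.50103387 -81.21750278 138.        ] [470.23005737 -85.28950855 138.        ]
cap 141 [471.2113638  -80.97425982 141.        ] [470.53297433 -81.386036   141.        ]
cap 144 [470.92169374 -80.73101686 144.        ] [470.83589128 -77.48256345 144.        ]
tray [ 500.18890959 -250.13474192   16.        ] tin [600.71185286  40.5406182   20.        ]
```

```bash
cat >> h.py <<'E'
from scipy.spatial.transform import Rotation as Ro
def inc(P,ya):
    "tool-frame shift (cm) and rz (deg) to world TCP P with tool y at ya degrees, tool straight down"
    s=ctrl.read_state();R=Ro.from_euler("xyz",s["tool_rot"]);T=Ro.from_euler("xyz",[np.pi,0,np.radians(ya+90)])
    print((R.inv().apply(np.array(P)-s["eef_pos"])/10).round(2),(R.inv()*T).as_rotvec(degrees=True).round(1))
def st():
    s=ctrl.read_state();print("t",s["clock"],"q",s["qpos"].round(2),"tcp",s["eef_pos"].round(1),"rpy",s["tool_rot"].round(3),"ya",round(np.degrees(s["tool_rot"][2])-90,1),"F",s["force"].round(1),"M",s["torque"].round(2),"w",round(s["width"],1),s["gripper_force"])
E
python3 -c "
from h import *
inc([471,-81,190],53.7)"
```

```text
[ 43.39 -44.92   0.58] [-1.000e-01 -1.000e-01 -1.287e+02]
```

Request:
{"fn": "jog_arm", "kwargs": {
  "increments": [8.5, 43.4, -44.9, 0.6, 0, 0, -128.7, 8.5, 43.4, -44.9, 0.6, 0, 0, -128.7, 8.5, 43.4, -44.9, 0.6, 0, 0, -128.7, 8.5, 43.4, -44.9, 0.6, 0, 0, -128.7, 8.5, 43.4, -44.9, 0.6, 0, 0, -128.7, 8.5, 43.4, -44.9, 0.6, 0, 0, -128.7, 8.5, 43.4, -44.9, 0.6, 0, 0, -128.7, 8.5, 43.4, -44.9, 0.6, 0, 0, -128.7, 8.5, 43.4, -44.9, 0.6, 0, 0, -128.7, 8.5, 43.4, -44.9, 0.6, 0, 0, -128.7, 8.5, 43.4, -44.9, 0.6, 0, 0, -128.7, 8.5, 43.4, -44.9, 0.6, 0, 0, -128.7, 8.5, 43.4, -44.9, 0.6, 0, 0, -128.7, 8.5, 43.4, -44.9, 0.6, 0, 0, -128.7, 8.5, 43.4, -44.9, 0.6, 0, 0, -128.7, 8.5, 43.4, -44.9, 0.6, 0, 0, -128.7, 8.5, 43.4, -44.9, 0.6, 0, 0, -128.7, 8.5, 43.4, -44.9, 0.6, 0, 0, -128.7, 8.5, 43.4, -44.9, 0.6, 0, 0, -128.7, 8.5, 43.4, -44.9, 0.6, 0, 0, -128.7]
}}

```text
clock: 2.1
eef_pos: [471.3, -82.0, 189.9]
tool_rot: [-3.142, 0.0, 2.507]
force: [0.4, -0.6, -0.2]
width: 84.6
gripper_force: 0.0
```

```bash
python3 - <<'E'
from h import *
st();inc([471,-81,109],53.7)
im=ctrl.get_image("side")[:,:,::-1];crop("s",im,255,90,140,110,5,"pics/c.png")
E
```

```text
t 2.1 q [ 0.56  0.45 -0.63  1.98  0.36  0.82  0.67] tcp [471.3 -82.  189.9] rpy [-3.142  0.     2.507] ya 53.6 F [ 0.4 -0.6 -0.2] M [ 0.02  0.07 -0.  ] w 84.6 0.0
[0.08 0.06 8.09] [-0.   0.  -0.1]
```

View pics/c.png

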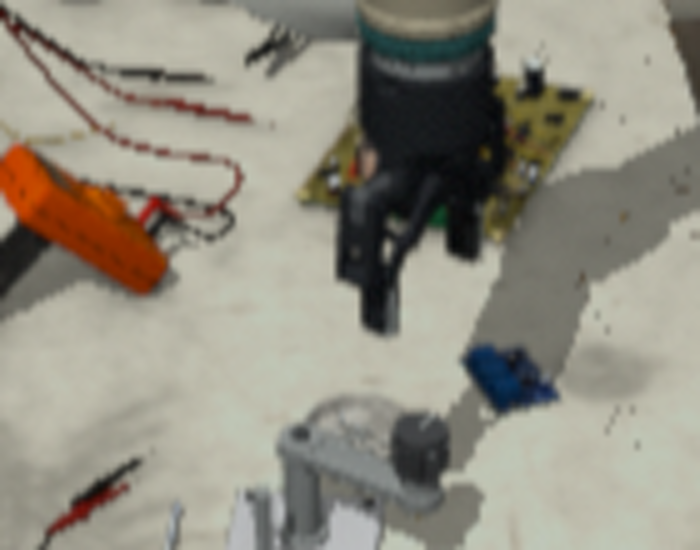

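Request:
{"fn": "jog_arm", "kwargs": {
  "increments": [8.5, 0.1, 0, 4, 0, 0, 0, 8.5, 0.1, 0, 7, 0, 0, 0, 8.5, 0.1, 0, 8.1, 0, 0, 0, 4.4, 0.1, 0, 8.1, 0, 0, 0, 4.4, 0.1, 0, 8.1, 0, 0, 0, 4.4, 0.1, 0, 8.1, 0, 0, 0, 4.4, 0.1, 0, 8.1, 0, 0, 0, 4.4, 0.1, 0, 8.1, 0, 0, 0]
}}

```text
clock: 2.95
eef_pos: [471.0, -81.4, 109.6]
tool_rot: [3.141, 0.002, 2.508]
force: [-1.0, -0.2, -0.9]
width: 43.8
gripper_force: 0.0
```

```bash
python3 - <<'E'
from h import *
st()
im=ctrl.get_image("side")[:,:,::-1];crop("s",im,285,140,90,70,7,"pics/d.png")
# swing rows in tool frame: cw by a about pivot from current cap
s=ctrl.read_state();R=Ro.from_euler("xyz",s["tool_rot"]);P=s["eef_pos"];piv=np.array([544.5,-135,0]);
for u in(8,16,24,32,40,48,56,62,66):
    r=Ro.from_euler("z",-u,degrees=True);d=P-piv;d[2]=0
    print(u,(R.inv().apply(r.apply(d)-d)/10).round(2))
E
```

```text
t 2.95 q [ 0.49  0.57 -0.54  2.06  0.49  0.63  0.55] tcp [471.  -81.4 109.6] rpy [3.141e+00 2.000e-03 2.508e+00] ya 53.7 F [-1.  -0.2 -0.9] M [0.05 0.04 0.03] w 43.8 0.0
8 [-0.08  1.27  0.  ]
16 [-0.34  2.51  0.  ]
24 [-0.77  3.71  0.  ]
32 [-1.36  4.83  0.  ]
40 [-2.1   5.86  0.01]
48 [-2.98  6.78  0.01]
56 [-3.98  7.57  0.01]
62 [-4.8   8.06  0.01]
66 [-5.37  8.34  0.01]
```

View pics/d.png

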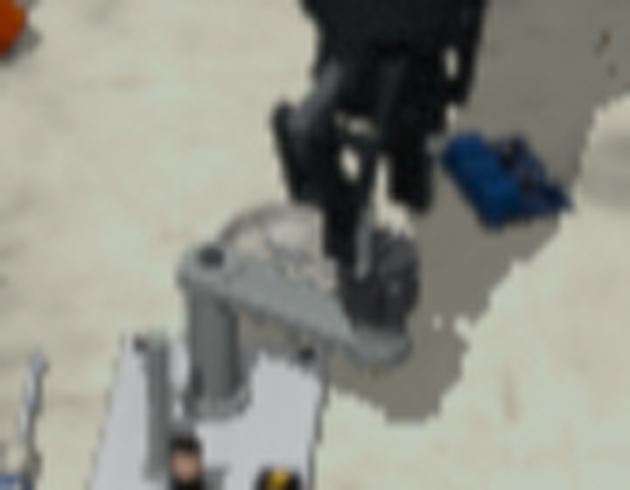

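Request:
{"fn": "jog_arm", "kwargs": {
  "increments": [4.4, 0, 0.64, 0, 0, 0, 4, 4.4, -0.1, 1.27, 0, 0, 0, 8, 4.4, -0.2, 1.9, 0, 0, 0, 12, 4.4, -0.34, 2.51, 0, 0, 0, 16, 4.4, -0.53, 3.12, 0, 0, 0, 20, 4.4, -0.77, 3.71, 0, 0, 0, 24, 4.4, -1.05, 4.28, 0, 0, 0, 28, 4.4, -1.36, 4.83, 0, 0, 0, 32, 4.4, -1.71, 5.36, 0, 0, 0, 36, 4.4, -2.1, 5.86, 0, 0, 0, 40, 4.4, -2.53, 6.33, 0, 0, 0, 44, 4.4, -2.98, 6.78, 0, 0, 0, 48, 4.4, -3.47, 7.19, 0, 0, 0, 52, 4.4, -3.98, 7.57, 0, 0, 0, 56, 4.4, -3.98, 7.57, 0, 0, 0, 56]
}}

```text
clock: 4.5
eef_pos: [548.4, -43.6, 109.1]
tool_rot: [3.14, -0.0, 1.531]
force: [-0.8, -0.0, -0.3]
width: 43.9
gripper_force: 0.0
```

```bash
python3 - <<'E'
from h import *
st()
im=ctrl.get_image("side")[:,:,::-1];crop("s",im,275,140,90,70,7,"pics/e.png")
E
```

```text
t 4.5 q [ 0.2   0.61 -0.26  1.88  0.23  0.68 -0.24] tcp [548.4 -43.6 109.1] rpy [ 3.14  -0.     1.531] ya -2.3 F [-0.8 -0.  -0.3] M [-0.05  0.03  0.06] w 43.9 0.0
```

View pics/e.png

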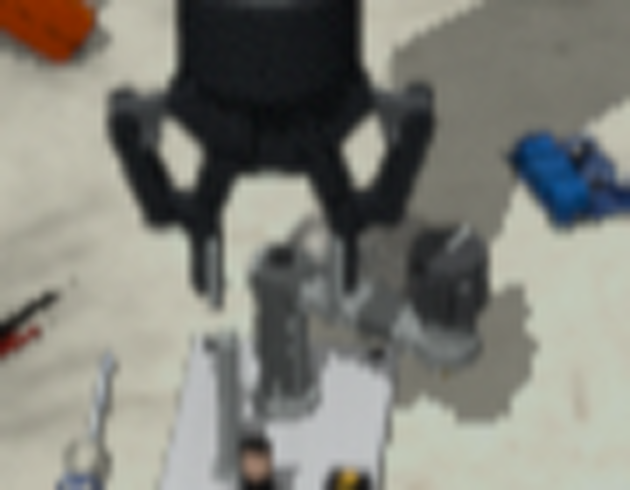

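The cap was not carried along. It is still at (447,250) in the crop, and the empty fingertips are at about (215,305) and (345,290). I'll compare the fingertip pixels with the projected TCP.

```bash
python3 - <<'E'
from h import *
c=lambda P:((np.array(px("side",P))-[275,140])*7).round()
s=ctrl.read_state();R=Ro.from_euler("xyz",s["tool_rot"]);P=s["eef_pos"]
print(c(P),[c(P+R.apply([0,y,z])) for y in(-22,22) for z in(0,-10)])
for z in(110,141):print(c([471,-81,z]))
im=ctrl.get_image("top")[:,:,::-1];crop("t",im,310,165,110,80,7,"pics/f.png")
c=lambda P:((np.array(px("top",P))-[310,165])*7).round()
print(c(P),c([471,-81,141]))
E
```

```text
[273. 358.] [array([323., 357.]), array([323., 339.]), array([222., 359.]), array([221., 341.])]
[442. 296.]
[443. 241.]
[247. 246.] [347. 422.]
```

View pics/f.png

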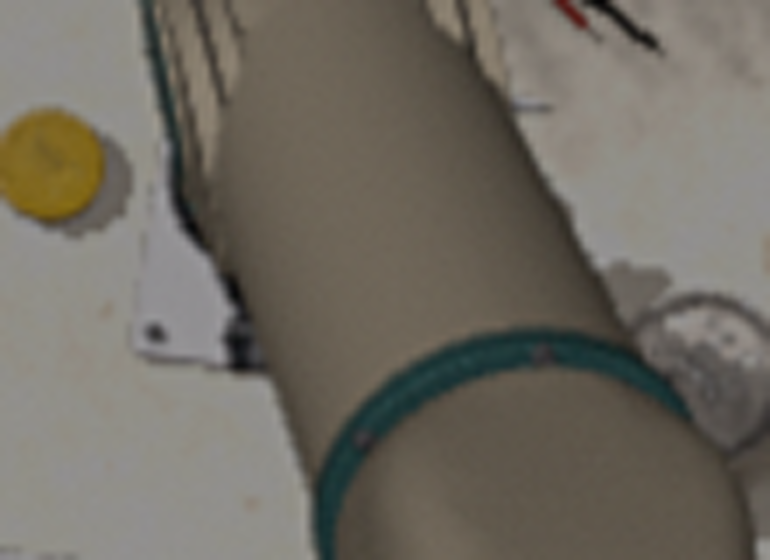

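```bash
python3 - <<'E'
from h import *
st()
T=Ro.from_euler("xyz",[np.pi,0,2.507])
for nm,P,o,k,w in(("c",[471.3,-82,189.9],[255,90],5,85),("d",[471,-81.4,109.6],[285,140],7,44)):
    c=lambda P:((np.array(px("side",P))-o)*k).round()
    print(nm,c(P),[c(np.array(P)+T.apply([0,y,z])) for y in(-w/2,w/2) for z in(0,-13)])
im=ctrl.get_image("side")[:,:,::-1];crop("s",im,285,120,70,70,8,"pics/g.png")
o=[285,120];P=ctrl.read_state()["eef_pos"];print(((np.array(px("side",P))-o)*8).round())
E
```

```text
t 4.6 q [ 0.2   0.61 -0.26  1.88  0.23  0.68 -0.24] tcp [547.1 -43.8 108.9] rpy [-3.141  0.     1.532] ya -2.2 F [ 1.1 -0.7  0.2] M [ 0.02  0.03 -0.02] w 44.5 0.0
c [417. 356.] [array([454., 321.]), array([454., 304.]), array([378., 392.]), array([378., 374.])]
d [372. 296.] [array([399., 271.]), array([399., 248.]), array([345., 322.]), array([346., 299.])]
[233. 569.]
```

View pics/g.png

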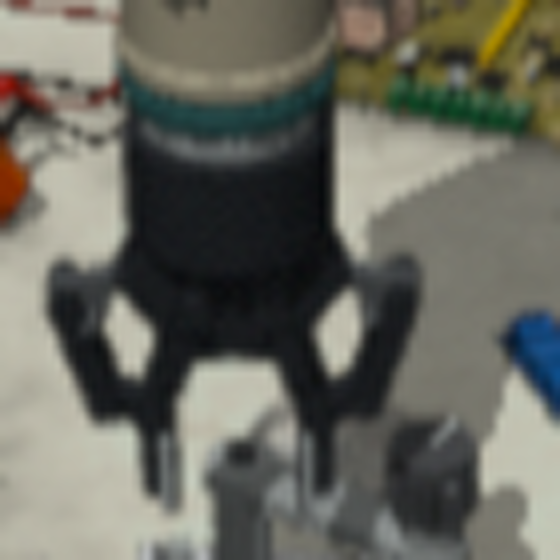

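```bash
python3 - <<'E'
from h import *
P=np.array([168.1,-627.2,195]);T=Ro.from_euler("xyz",[np.pi,0,.262])
print(ctrl.grip_point_offset)
for n,(x,y,w,h) in(("top",(550,310,90,80)),("side",(380,10,70,70))):
    print(n,px(n,P),[np.round(px(n,P+T.apply([0,s,z])),1) for s in(-42,42) for z in (0,-13,-73)])
a=cv2.imread("pics/top0.png")[310:390,550:640];b=cv2.imread("pics/side0.png")[5:85,370:460]
cv2.imwrite("pics/h.png",np.hstack([cv2.resize(i,None,fx=4.4,fy=4.4,interpolation=cv2.INTER_CUBIC) for i in(a,b)]))
E
```

```text
18.700000000000003
top (np.float64(577.616825952995), np.float64(338.96845074213866)) [array([562.1, 343.5]), array([564.9, 344.4]), array([578.6, 348.8]), array([593.1, 334.4]), array([596.2, 335.2]), array([611.7, 339.1])]
side (np.float64(407.9357898527858), np.float64(72.63930317463385)) [array([412.7,  77.5]), array([413.1,  74.3]), array([414.8,  59.1]), array([403.3,  67.9]), array([403.6,  64.8]), array([405.2,  49.8])]
```

View pics/h.png

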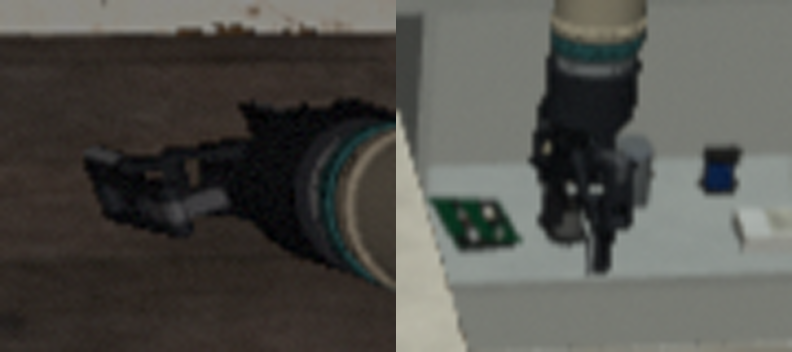

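The tip nearest the side camera is at top px (571.6,346.4) and side px (416.4,66.4), which doesn't match the projected TCP. I've used up the viewing allowance, so from here I work from numbers. First I'll triangulate the tip.

```bash
python3 - <<'E'
from h import *
def tri(a,b):
    c1,d1=ray("top",*a);c2,d2=ray("side",*b);d1/=np.linalg.norm(d1);d2/=np.linalg.norm(d2)
    k=np.linalg.lstsq(np.c_[d1,-d2],c2-c1,rcond=None)[0];p,q=c1+k[0]*d1,c2+k[1]*d2
    return ((p+q)/2).round(1),np.linalg.norm(p-q).round(1)
print("tip",tri((571.6,346.4),(416.4,66.4)))
T=Ro.from_euler("xyz",[np.pi,0,.262]);print("expected",np.array([168.1,-627.2,195])+T.apply([0,-42,-13]))
# jig: cap, pivot
f=lambda x,y:(285+(x+.5)/5-.5,170+(y+.5)/5-.5)
g=lambda x,y:(275+(x+.5)/7-.5,160+(y+.5)/7-.5)
print("cap",tri(f(375,278),g(447,103)),"piv",tri(f(459,158),g(281,116)),"cell",tri(f(300,155),g(255,300)),"stop",tri(f(366,133),g(228,200)))
print("plate corner",tri(f(243,72),g(143,455)),tri(f(220,230),g(358,470)))
E
```

```text
tip (array([ 153.4, -584.9,  240.1]), np.float64(9.2))
expected [ 157.22146171 -586.63329685  208.        ]
cap (array([470.9, -80.9, 141.5]), np.float64(0.6)) piv (array([ 543.8, -135. ,   96.4]), np.float64(3.1)) cell (array([555.6, -44.3,  63. ]), np.float64(4.4)) stop (array([565. , -82.3,  89.6]), np.float64(6.1))
plate corner (array([613.2, -11.3,   3.9]), np.float64(5.5)) (array([515.2,   4.1,   3.3]), np.float64(0.8))
```

```bash
python3 - <<'E'
from h import *
im=ctrl.get_image("side")[:,:,::-1];b=cv2.imread("pics/side0.png")
d=cv2.absdiff(im,b).max(2)>25
for r in range(172,196):print(r,''.join('#' if x else '.' for x in d[r,290:345]))
s=ctrl.read_state();R=Ro.from_euler("xyz",s["tool_rot"]);P=s["eef_pos"];print(P)
for y in(-25,25):print([np.round(px("side",P+R.apply([0,y,z])),1) for z in(0,-10,-20,-30)])
inc([471,-81,190],53.7);print(np.round(px("side",[471,-81,106])))
E
```

```text
172 ......############..............#######################
173 .......###.#######..............#################....##
174 ............######..............###############.......#
175 ............######........##....##############........#
176 ............######......#.###...#############..........
177 ............######.....#######..############...........
178 ............######....#####################............
179 ............######...#########..###########............
180 ............######...########...#####.#####............
181 .............#####....######....#.###.#####............
182 .............#####....######....##....#####...........#
183 ...............###.....###......##...######...........#
184 ................#......###...........#####...........##
185 .......................####.........######...........##
186 .......................####.........######...........##
187 .......................####..........#####............#
188 ......................#####............................
189 .....................######............................
190 .......................####............................
191 .......................####............................
192 ........................###............................
193 ........................###............................
194 .........................##............................
195 .........................##...............#............
[546.8748787  -43.85892417 108.83584465]
[array([322.4, 191. ]), array([322.3, 188.5]), array([322.3, 185.9]), array([322.3, 183.3])]
[array([306. , 191.2]), array([305.9, 188.7]), array([305.8, 186.1]), array([305.7, 183.5])]
[-4.01 -7.44 -8.11] [ -0.   -0.  -55.9]
[338. 183.]
```

Request:
{"fn": "jog_arm", "kwargs": {
  "increments": [8.5, 0, 0, -4, 0, 0, 0, 8.5, 0, 0, -7, 0, 0, 0, 8.5, -2, -3.7, -8.1, 0, 0, -8, 8.5, -4, -7.4, -8.1, 0, 0, -56, 8.5, -4, -7.4, -8.1, 0, 0, -56, 8.5, -4, -7.4, -8.1, 0, 0, -56, 8.5, -4, -7.4, -8.1, 0, 0, -56, 8.5, -4, -7.4, -8.1, 0, 0, -56, 8.5, -4, -7.4, -8.1, 0, 0, -56, 8.5, -4, -7.4, -8.1, 0, 0, -56]
}}

```text
clock: 5.7
eef_pos: [471.4, -81.0, 189.8]
tool_rot: [-3.142, -0.0, 2.509]
force: [-0.3, 0.1, -0.2]
width: 84.7
gripper_force: 0.0
```

```bash
python3 - <<'E'
from h import *
st();inc([471,-81,78],53.7)
# is the cap where it was? template match of cap patch
b=cv2.imread("pics/side0.png");im=ctrl.get_image("side")[:,:,::-1]
m=cv2.matchTemplate(np.ascontiguousarray(im[155:205,310:365]),b[168:192,328:350],cv2.TM_CCOEFF_NORMED);_,v,_,l=cv2.minMaxLoc(m);print(v,l[0]+310-328,l[1]+155-168)
E
```

```text
t 5.7 q [ 0.52  0.44 -0.58  1.98  0.33  0.81  0.7 ] tcp [471.4 -81.  189.8] rpy [-3.142 -0.     2.509] ya 53.7 F [-0.3  0.1 -0.2] M [ 0.01 -0.01  0.01] w 84.7 0.0
[ 0.03 -0.02 11.18] [-0. -0.  0.]
0.8801223635673523 0 0
```

Request:
{"fn": "jog_arm", "kwargs": {
  "increments": [8.5, 0, 0, 4, 0, 0, 0, 8.5, 0, 0, 8, 0, 0, 0, 8.5, 0, 0, 9.5, 0, 0, 0, 8.5, 0, 0, 10.5, 0, 0, 0, 8.5, 0, 0, 11.2, 0, 0, 0, 4.2, 0, 0, 11.2, 0, 0, 0, 4.2, 0, 0, 11.2, 0, 0, 0, 4.2, 0, 0, 11.2, 0, 0, 0, 4.2, 0, 0, 11.2, 0, 0, 0, 4.2, 0, 0, 11.2, 0, 0, 0]
}}

```text
clock: 6.75
eef_pos: [472.1, -80.9, 78.3]
tool_rot: [3.141, 0.001, 2.508]
force: [-0.8, -0.5, -0.0]
width: 41.6
gripper_force: 0.0
```

```bash
python3 - <<'E'
from h import *
st()
s=ctrl.read_state();P=s["eef_pos"];R=Ro.from_euler("xyz",s["tool_rot"])
im=ctrl.get_image("side")[:,:,::-1];b=cv2.imread("pics/side0.png")
d=cv2.absdiff(im,b).max(2)>25
for r in range(160,192):print(r,''.join('#' if x else '.' for x in d[r,315:365]))
for y in(-25,25):print([np.round(px("side",P+R.apply([0,y,z])),1) for z in(0,-30)])
E
```

```text
t 6.75 q [ 0.41  0.61 -0.44  2.09  0.49  0.54  0.55] tcp [472.1 -80.9  78.3] rpy [3.141e+00 1.000e-03 2.508e+00] ya 53.7 F [-0.8 -0.5 -0. ] M [ 0.02 -0.02 -0.  ] w 41.6 0.0
160 ..............####################################
161 ..............#############################..#####
162 .............#############################..######
163 .........#################################..######
164 .........#################################.#######
165 ........##########################################
166 ........############################.########.####
167 ........#######################################.#.
168 ........####################################.#####
169 .........#############################.####..#####
170 .........################################....#####
171 .........#########################################
172 ..........#########.##############################
173 ..........#######################################.
174 ..........#################..####################.
175 ..........################...###################..
176 ...........##############....##############
[... 226 characters left out ...]
.
181 ...............#####.##.......##############......
182 ...............#####.##......############.........
183 ................####.##......############.........
184 ................####.##.....############..........
185 ................####.##.....###########...........
186 .................###.#......##########............
187 ..................###.#......#.....###............
188 ...................#.###............##............
189 ..................................................
190 ..................................................
191 ..................................................
[array([341.9, 186.1]), array([342.1, 178.6])]
[array([333.4, 194.5]), array([333.5, 187. ])]
```

Request:
{"fn": "jog_arm", "kwargs": {
  "increments": [3.0, 0, 0, 0, 0, 0, 0, 3.0, 0, 0, 0, 0, 0, 0, 3.0, 0, 0, 0, 0, 0, 0, 3.0, 0, 0, 0, 0, 0, 0]
}}

```text
clock: 7.2
eef_pos: [471.8, -81.0, 78.3]
tool_rot: [-3.141, 0.0, 2.508]
force: [-1.9, -0.8, 4.6]
width: 34.4
gripper_force: 59.1
```

```bash
python3 -c "
from h import *
st()"
```

```text
t 7.2 q [ 0.41  0.61 -0.44  2.09  0.49  0.55  0.55] tcp [471.8 -81.   78.3] rpy [-3.141  0.     2.508] ya 53.7 F [-1.9 -0.8  4.6] M [-0.13  0.27 -0.06] w 34.4 59.10216271877289
```

Request:
{"fn": "jog_arm", "kwargs": {
  "increments": [4.2, 0, 0, 0, 0, 0, 0, 4.2, 0, 0, 0, 0, 0, 0, 4.2, 0, 0.64, 0, 0, 0, 4, 4.2, -0.1, 1.27, 0, 0, 0, 8, 4.2, -0.2, 1.9, 0, 0, 0, 12, 4.2, -0.34, 2.51, 0, 0, 0, 16, 4.2, -0.53, 3.12, 0, 0, 0, 20, 4.2, -0.77, 3.71, 0, 0, 0, 24, 4.2, -1.05, 4.28, 0, 0, 0, 28, 4.2, -1.36, 4.83, 0, 0, 0, 32, 4.2, -1.71, 5.36, 0, 0, 0, 36, 4.2, -2.1, 5.86, 0, 0, 0, 40, 4.2, -2.53, 6.33, 0, 0, 0, 44, 4.2, -2.98, 6.78, 0, 0, 0, 48, 4.2, -3.47, 7.19, 0, 0, 0, 52, 4.2, -3.98, 7.57, 0, 0, 0, 56, 4.2, -4.24, 7.75, 0, 0, 0, 58, 4.2, -4.52, 7.91, 0, 0, 0, 60, 4.2, -4.52, 7.91, 0, 0, 0, 60]
}}

```text
clock: 9.1
eef_pos: [554.9, -43.9, 77.5]
tool_rot: [-3.141, 0.0, 1.46]
force: [-1.7, 0.3, -0.0]
width: 41.9
gripper_force: 0.6
```

```bash
python3 - <<'E'
from h import *
st()
im=ctrl.get_image("side")[:,:,::-1];b=cv2.imread("pics/side0.png")
print("old cap spot diff",cv2.absdiff(im,b)[170:182,332:345].mean())
E
```

```text
t 9.1 q [ 0.13  0.66 -0.15  1.88  0.16  0.61 -0.24] tcp [554.9 -43.9  77.5] rpy [-3.141  0.     1.46 ] ya -6.3 F [-1.7  0.3 -0. ] M [-0.09  0.21 -0.01] w 41.9 0.563137661665678
old cap spot diff 50.322649572649574
```

Request:
{"fn": "jog_arm", "kwargs": {
  "increments": [4.2, 0, 0.2, 0, 0, 0, 0, 4.2, 0, 0.4, 0, 0, 0, 0, 4.2, 0, 0.5, 0, 0, 0, 0, 4.2, 0, 0.6, 0, 0, 0, 0]
}}

```text
clock: 9.55
eef_pos: [560.9, -43.5, 77.7]
tool_rot: [-3.141, -0.001, 1.462]
force: [-3.3, 2.1, -0.5]
width: 42.1
gripper_force: 1.4
```

Request:
{"fn": "jog_arm", "kwargs": {
  "increments": [4.2, 0, 0.1, 0, 0, 0, 0, 4.2, 0, 0.2, 0, 0, 0, 0, 4.2, 0, 0.2, 0, 0, 0, 0]
}}

```text
clock: 9.85
eef_pos: [562.1, -44.2, 77.7]
tool_rot: [-3.14, -0.0, 1.461]
force: [-4.6, 3.9, 0.5]
width: 42.1
gripper_force: 2.4
```

Request:
{"fn": "jog_arm", "kwargs": {
  "increments": [4.2, 0, 0.1, 0, 0, 0, 0, 4.2, 0, 0.2, 0, 0, 0, 0, 4.2, 0, 0.2, 0, 0, 0, 0]
}}

```text
clock: 10.15
eef_pos: [562.0, -44.3, 77.6]
tool_rot: [-3.136, 0.0, 1.461]
force: [-7.2, 3.2, 4.0]
width: 42.2
gripper_force: 4.1
```

```bash
python3 -c "
from h import *
inc([558,-46,77.5],164);inc([558,-46,77.5],-6.3)"
```

```text
[-0.21 -0.38  0.01] [-1.000e-01 -5.000e-01 -1.703e+02]
[-0.21 -0.38  0.01] [-0.3  0.   0. ]
```

Request:
{"fn": "jog_arm", "kwargs": {
  "increments": [8.5, -0.1, -0.67, 0, 0, 0, 0, 8.5, -0.1, -0.67, 0, 0, 0, 0, 8.5, -0.1, -0.67, 0, 0, 0, 0, 8.5, -0.1, -0.67, 0, 0, 0, 0, 8.5, -0.1, -0.67, 0, 0, 0, 0]
}}

```text
clock: 10.65
eef_pos: [558.9, -45.4, 78.0]
tool_rot: [3.14, 0.0, 1.461]
force: [-0.6, 0.6, 0.3]
width: 84.9
gripper_force: 0.0
```

```bash
python3 -c "
from h import *
st();inc([558,-46,77.5],164)"
```

```text
t 10.65 q [ 0.13  0.66 -0.15  1.88  0.16  0.61 -0.24] tcp [558.9 -45.4  78. ] rpy [3.14  0.    1.461] ya -6.3 F [-0.6  0.6  0.3] M [ 0.07  0.05 -0.02] w 84.9 0.0
[-0.07 -0.08  0.05] [ 0.000e+00  1.000e-01 -1.703e+02]
```

Request:
{"fn": "jog_arm", "kwargs": {
  "increments": [8.5, 0, 0, 0, 0, 0, -8.5, 8.5, 0, 0, 0, 0, 0, -17, 8.5, 0, 0, 0, 0, 0, -25.5, 8.5, 0, 0, 0, 0, 0, -34, 8.5, 0, 0, 0, 0, 0, -42.5, 8.5, 0, 0, 0, 0, 0, -51, 8.5, 0, 0, 0, 0, 0, -59.5, 8.5, 0, 0, 0, 0, 0, -68, 8.5, 0, 0, 0, 0, 0, -76.5, 8.5, 0, 0, 0, 0, 0, -85, 8.5, 0, 0, 0, 0, 0, -93.5, 8.5, 0, 0, 0, 0, 0, -102, 8.5, 0, 0, 0, 0, 0, -110.5, 8.5, 0, 0, 0, 0, 0, -119, 8.5, 0, 0, 0, 0, 0, -127.5, 8.5, 0, 0, 0, 0, 0, -136, 8.5, 0, 0, 0, 0, 0, -144.5, 8.5, 0, 0, 0, 0, 0, -153, 8.5, 0, 0, 0, 0, 0, -161.5, 8.5, 0, 0, 0, 0, 0, -168]
}}

```text
clock: 12.65
eef_pos: [558.5, -45.5, 77.7]
tool_rot: [-3.141, 0.0, -1.886]
force: [-0.8, 0.3, -0.5]
width: 85.3
gripper_force: 0.0
```

```bash
python3 -c "
from h import *
st()"
```

```text
t 12.65 q [ 0.59  0.84 -0.94  1.86  0.87  0.91  2.05] tcp [558.5 -45.5  77.7] rpy [-3.141  0.    -1.886] ya -198.0 F [-0.8  0.3 -0.5] M [ 0.04  0.01 -0.02] w 85.3 0.0
```

Request:
{"fn": "jog_arm", "kwargs": {
  "increments": [3, 0, 0, 0, 0, 0, 0, 3, 0, 0, 0, 0, 0, 0, 3, 0, 0, 0, 0, 0, 0, 3, 0, 0, 0, 0, 0, 0, 3, 0, 0, 0, 0, 0, 0, 3, 0, 0, 0, 0, 0, 0, 3, 0, 0, 0, 0, 0, 0]
}}

```text
clock: 13.35
eef_pos: [558.5, -45.3, 78.2]
tool_rot: [-3.141, -0.0, -1.891]
force: [-0.6, -0.8, 4.8]
width: 34.8
gripper_force: 59.5
```

```bash
python3 -c "
from h import *
st();inc([560.5,-46,77.5],162)"
```

```text
t 13.35 q [ 0.59  0.84 -0.94  1.86  0.87  0.91  2.05] tcp [558.5 -45.3  78.2] rpy [-3.141 -0.    -1.891] ya -198.3 F [-0.6 -0.8  4.8] M [-0.21  0.15 -0.04] w 34.8 59.46234583854675
[ 0.   -0.21  0.07] [-0.  -0.  -0.3]
```

Request:
{"fn": "jog_arm", "kwargs": {
  "increments": [3, 0, -0.15, 0, 0, 0, 0, 3, 0, -0.25, 0, 0, 0, 0, 3, 0, -0.25, 0.01, 0, 0, 8, 3, 0, -0.25, 0.03, 0, 0, 16, 3, 0, -0.25, 0.04, 0, 0, 24, 3, 0, -0.25, 0.05, 0, 0, 32, 3, 0, -0.25, 0.07, 0, 0, 40, 3, 0, -0.25, 0.08, 0, 0, 48, 3, 0, -0.25, 0.09, 0, 0, 56, 3, 0, -0.25, 0.11, 0, 0, 64, 3, 0, -0.25, 0.12, 0, 0, 72, 3, 0, -0.25, 0.13, 0, 0, 80, 3, 0, -0.25, 0.15, 0, 0, 88, 3, 0, -0.25, 0.16, 0, 0, 96]
}}

```text
clock: 14.75
eef_pos: [559.5, -46.6, 76.5]
tool_rot: [-3.14, -0.001, 2.711]
force: [-3.8, -2.5, 7.4]
width: 34.6
gripper_force: 59.7
```

```bash
python3 -c "
from h import *
st()"
```

```text
t 14.75 q [ 0.36  0.71 -0.51  1.86  0.52  0.7   0.68] tcp [559.5 -46.6  76.5] rpy [-3.140e+00 -1.000e-03  2.711e+00] ya 65.4 F [-3.8 -2.5  7.4] M [-0.34  0.8   0.03] w 34.6 59.67948138713837
```

Request:
{"fn": "jog_arm", "kwargs": {
  "increments": [3, 0, 0, 0.01, 0, 0, 8, 3, 0, 0, 0.03, 0, 0, 16, 3, 0, 0, 0.04, 0, 0, 24, 3, 0, 0, 0.05, 0, 0, 32, 3, 0, 0, 0.07, 0, 0, 40, 3, 0, 0, 0.08, 0, 0, 48]
}}

```text
clock: 15.35
eef_pos: [559.0, -47.1, 75.7]
tool_rot: [-3.138, 0.001, 1.873]
force: [-4.4, -1.7, 7.7]
width: 34.3
gripper_force: 59.8
```

```bash
python3 -c "
from h import *
st()"
```

```text
t 15.35 q [ 0.21  0.68 -0.28  1.87  0.3   0.64  0.05] tcp [559.  -47.1  75.7] rpy [-3.138e+00  1.000e-03  1.873e+00] ya 17.3 F [-4.4 -1.7  7.7] M [-0.5   0.95 -0.  ] w 34.3 59.750656485557556
```

Request:
{"fn": "jog_arm", "kwargs": {
  "increments": [3, 0, 0, 0.02, 0, 0, 8, 3, 0, 0, 0.03, 0, 0, 16, 3, 0, 0, 0.04, 0, 0, 24]
}}

```text
clock: 15.65
eef_pos: [558.6, -47.1, 75.3]
tool_rot: [-3.138, 0.002, 1.455]
force: [-5.5, -3.6, 8.9]
width: 34.3
gripper_force: 59.8
```

```bash
python3 -c "
from h import *
st()"
```

```text
t 15.65 q [ 0.14  0.67 -0.16  1.87  0.18  0.62 -0.25] tcp [558.6 -47.1  75.3] rpy [-3.138e+00  2.000e-03  1.455e+00] ya -6.7 F [-5.5 -3.6  8.9] M [-0.48  1.07  0.04] w 34.3 59.80095326900482
```

Request:
{"fn": "jog_arm", "kwargs": {
  "increments": [3, 0, 0, 0.02, 0, 0, 8, 3, 0, 0, 0.03, 0, 0, 16]
}}

```text
clock: 15.85
eef_pos: [558.4, -47.1, 75.0]
tool_rot: [-3.139, 0.003, 1.179]
force: [-6.3, -2.5, 9.5]
width: 34.4
gripper_force: 60.0
```

```bash
python3 -c "
from h import *
st()"
```

```text
t 15.85 q [ 0.09  0.67 -0.08  1.87  0.1   0.61 -0.45] tcp [558.4 -47.1  75. ] rpy [-3.139e+00  3.000e-03  1.179e+00] ya -22.5 F [-6.3 -2.5  9.5] M [-0.57  1.2   0.9 ] w 34.4 59.99239683151245
```

Request:
{"fn": "jog_arm", "kwargs": {
  "increments": [3, 0, 0, 0, 0, 0, 2, 3, 0, 0, 0, 0, 0, 2]
}}

```text
clock: 16.05
eef_pos: [558.4, -47.1, 75.0]
tool_rot: [-3.139, 0.004, 1.151]
force: [-6.2, -1.7, 9.4]
width: 34.3
gripper_force: 60.1
```

```bash
python3 -c "
from h import *
st()"
```

```text
t 16.05 q [ 0.08  0.67 -0.08  1.87  0.09  0.61 -0.47] tcp [558.4 -47.1  75. ] rpy [-3.139  0.004  1.151] ya -24.1 F [-6.2 -1.7  9.4] M [-0.63  1.16  1.28] w 34.3 60.06172835826874
```

Request:
{"fn": "jog_arm", "kwargs": {
  "increments": [3, 0, 0, 0, 0, 0, -2, 3, 0, 0, 0, 0, 0, -2]
}}

```text
clock: 16.25
eef_pos: [558.3, -47.1, 75.0]
tool_rot: [-3.139, 0.003, 1.185]
force: [-5.3, -2.1, 10.2]
width: 34.3
gripper_force: 60.1
```

```bash
python3 -c "
from h import *
st()"
```

```text
t 16.25 q [ 0.09  0.67 -0.09  1.87  0.1   0.61 -0.45] tcp [558.3 -47.1  75. ] rpy [-3.139e+00  3.000e-03  1.185e+00] ya -22.1 F [-5.3 -2.1 10.2] M [-0.55  1.08  0.69] w 34.3 60.079511404037476
```

Request:
{"fn": "jog_arm", "kwargs": {
  "increments": [3, 0, 0, 0, 0, 0, -2, 3, 0, 0, 0, 0, 0, -2]
}}

```text
clock: 16.45
eef_pos: [558.4, -47.0, 75.0]
tool_rot: [-3.138, 0.003, 1.217]
force: [-5.5, -2.6, 9.6]
width: 34.5
gripper_force: 60.1
```

```bash
python3 -c "
from h import *
st()"
```

```text
t 16.45 q [ 0.1   0.67 -0.1   1.87  0.11  0.61 -0.42] tcp [558.4 -47.   75. ] rpy [-3.138e+00  3.000e-03  1.217e+00] ya -20.3 F [-5.5 -2.6  9.6] M [-0.43  1.16  0.07] w 34.5 60.091835260391235
```

Request:
{"fn": "jog_arm", "kwargs": {
  "increments": [3, 0, 0, -0.01, 0, 0, -8, 3, 0, 0, -0.03, 0, 0, -16, 3, 0, 0, -0.04, 0, 0, -24, 3, 0, 0, -0.05, 0, 0, -32, 3, 0, 0, -0.07, 0, 0, -40, 3, 0, 0, -0.08, 0, 0, -48, 3, 0, 0, -0.09, 0, 0, -56, 3, 0, 0, -0.11, 0, 0, -64, 3, 0, 0, -0.12, 0, 0, -72, 3, 0, 0, -0.13, 0, 0, -80, 3, 0, 0, -0.15, 0, 0, -86, 3, 0, 0, -0.15, 0, 0, -90.3, 3, 0, 0, -0.15, 0, 0, -90.3, 3, 0, 0, -0.15, 0, 0, -90.3]
}}

```text
clock: 17.85
eef_pos: [559.5, -46.5, 76.6]
tool_rot: [-3.14, -0.001, 2.792]
force: [-3.2, -1.5, 8.0]
width: 34.4
gripper_force: 59.9
```

```bash
python3 -c "
from h import *
st()"
```

```text
t 17.85 q [ 0.37  0.72 -0.54  1.86  0.54  0.71  0.74] tcp [559.5 -46.5  76.6] rpy [-3.140e+00 -1.000e-03  2.792e+00] ya 70.0 F [-3.2 -1.5  8. ] M [-0.3   0.76  0.03] w 34.4 59.943119287490845
```

Request:
{"fn": "jog_arm", "kwargs": {
  "increments": [3, -0.14, 0.05, 0, 0, 0, 0, 3, -0.14, 0.05, 0, 0, 0, 0, 3, -0.14, 0.05, 0, 0, 0, 0]
}}

```text
clock: 18.15
eef_pos: [559.5, -46.6, 76.5]
tool_rot: [-3.138, -0.004, 2.792]
force: [-6.5, -1.3, 11.1]
width: 34.3
gripper_force: 60.0
```

```bash
python3 -c "
from h import *
st()"
```

```text
t 18.15 q [ 0.37  0.72 -0.54  1.86  0.54  0.72  0.74] tcp [559.5 -46.6  76.5] rpy [-3.138 -0.004  2.792] ya 70.0 F [-6.5 -1.3 11.1] M [-0.25  1.43  0.08] w 34.3 60.0473552942276
```

The extra push raised the force but moved nothing, so the arm is against its stop. The cap is 90° off bottom and still gripped, so I'm handing in.

```bash
python3 -c "
from cell import ctrl
print(ctrl.finish_job())"
```

```text
the job is handed in; nothing more can be done
None
```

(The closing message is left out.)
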